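Find the machine foot that still grips and stand it on the drain board

ROBOT

A 6-joint arm with a two-finger parallel gripper is mounted at the origin on the work surface. World frame = base frame: x ahead of the robot, y to its left, z up, the work surface at z = 0. Lengths are in mm, angles in rad, forces in N, time in s.
With the tool pointing down it reaches from about 325 to 1000 mm from the base axis. Payload 5.1 kg.
Tool frame: the origin (TCP) lies between the finger pads; the fingertips stand ahead of it and the grasp point (between the pads) lies 11 mm behind it (ctrl.tip_reach is the z of the fingertips in the tool frame, in mm); z points along the fingers, y is the direction in which the jaws open and shut (so a half turn about z gives the same grasp; the last joint's range is limited). The gripper opens to 85 mm and grips with 20 to 120 N. Pads are 22 mm wide; open, the fingers measure 114 mm over their backs; the gripper's body (76 mm by 85 mm) begins 54 mm behind the grasp point. The pads swing forward as they close: fully open they stand 13 mm farther back than shut.
Start: joints at [1.246, 0.124, 1.65, -0, 1.367, -0.083], TCP at [155.665, 631.073, 239.322] pointing down, gripper open.
Joint ranges: [-2.61, 2.61], [-1.02, 2.33], [0.03, 2.71], [-1.35, 4.49], [0.32, 2.68], [-2.91, 2.91]. Speed limits (rad/s): [2.57, 2.57, 3.14, 3.14, 3.14, 3.14].

INTERFACE

Orientations are given as a unit quaternion [x, y, z, w].
In Python, from rig import ctrl, optics, order gives the robot as it stands. The module is installed in compiled form; this text tells all that it offers.
- The arm moves only by the tool play_rows, never from a script. Its argument "steps" is a list of rows, each a list of 3 entries, a list of its own where there are three numbers: the finger opening in cm, from 0 to 8.54, then the shift along the world's x, y, z in cm, then the turn, a rotation vector about the world's x, y, z in degrees. A call has 1 to 10 rows; each row shifts and turns the pose as measured when the row begins; what a row does not reach is not made up. A row lasts 1/8 s, in which the tool goes at most 62.5 mm and 10.7 degrees, less where a joint would pass 70% of its speed; a pose out of reach is approached as far as the arm can. A call is refused whole if a number of a shift passes 6.25 or a number of a turn 10.7, either way. A call with a gripper value outside its range is refused whole. The fingers move at their own pace and stop on an object; "newtons" is the grip in N (left out, the last holds). Time passes only in rows, so rows that do not move let the fingers close. It gives the time, the measured TCP pose, the force and the opening at its end, in the units of the state.
- ctrl.state(): the state, without advancing time (a new reading comes with each control period).
- optics.camera(name): name is "scene" or "top" or "wrist"; returns a dict with "image" (420x560x3 uint8, red, green, blue), "fx", "fy", "cx", "cy" (pixels), "rvec" (rotation vector, rad) and "tvec" (3), from world to camera coordinates, as OpenCV has them. Camera axes: x right, y down, z forward; pixel columns grow to the right and rows downward; lengths in mm; the calibration is good to about 2 mm. A picture is of the moment at which its call begins. There is no depth.
- order.close_job(): hands the job in, once; it reports no verdict.
The state is a dict: "clock": time; "joint_pos": joint angles; "joint_velocities": joint speeds; "effort": joint torques, N m; "tool_pos": TCP position; "orientation": TCP orientation; "ft_force": force on the tool from outside, world axes, zero at the start; "moment": the same for the moment, N m; "finger_gap": finger opening in mm.
Only numpy, scipy, OpenCV 4.12 (cv2) and the standard library are available. Lean on these libraries where they do the work, as an engineer would, in place of code of your own. Each camera call takes 0.05 s, during which the arm holds its last target.

TASK

Only one of the four machine feet on the steel plate still has a sole that grips; the others are glazed and slippery. Push or drag each foot a few centimetres along the plate, feel which one drags hardest, and set that one down gently, flat on its sole, on the middle of the sloping drain board, where it must hold by itself; no foot may slide down against the lip. Leave the other three standing on the plate; do not bear down on the feet or the plate, and leave everything else where it is.

Things in the scene. Friction and masses are not known exactly. Their poses are not given: they have to be found in the camera images.
- foot_a: one of four machine feet that look alike. Dark steel cup on a black rubber sole: diameter 60 mm up to 24 mm above the underside, tapering to 34 mm at 34 mm height; a nut 25 mm across reaches up to 42 mm; an upright steel stud of 16 mm diameter rises to 70 mm. 0.66 to 0.84 kg. Origin: centre of the underside, z up the stud. Stands on the plate; whether its sole grips can only be felt
- foot_b: one of four machine feet that look alike. Dark steel cup on a black rubber sole: diameter 60 mm up to 24 mm above the underside, tapering to 34 mm at 34 mm height; a nut 25 mm across reaches up to 42 mm; an upright steel stud of 16 mm diameter rises to 70 mm. 0.66 to 0.84 kg. Origin: centre of the underside, z up the stud. Stands on the plate; whether its sole grips can only be felt
- foot_c: one of four machine feet that look alike. Dark steel cup on a black rubber sole: diameter 60 mm up to 24 mm above the underside, tapering to 34 mm at 34 mm height; a nut 25 mm across reaches up to 42 mm; an upright steel stud of 16 mm diameter rises to 70 mm. 0.66 to 0.84 kg. Origin: centre of the underside, z up the stud. Stands on the plate; whether its sole grips can only be felt
- foot_d: one of four machine feet that look alike. Dark steel cup on a black rubber sole: diameter 60 mm up to 24 mm above the underside, tapering to 34 mm at 34 mm height; a nut 25 mm across reaches up to 42 mm; an upright steel stud of 16 mm diameter rises to 70 mm. 0.66 to 0.84 kg. Origin: centre of the underside, z up the stud. Stands on the plate; whether its sole grips can only be felt
- plate: fixed ground steel plate, 280 mm (x) by 390 mm (y), 10 mm thick, lying on the bench. Origin: centre of its underside; the feet stand on its top, 10 mm above. Pushed along it under its own weight the foot that grips resists with about 4.4 to 7.6 N, a glazed foot with about 0.4 to 1 N
- board_top (a point): centre of the sloping top of the drain board, a fixed grooved aluminium board 150 mm long (x, uphill, away from the robot) by 130 mm wide (y) on a stand, 50 mm above the bench here, 15 degrees to level; z square to the board, up. The board stands beside the plate, left of it in some starts and right in others. A foot that grips holds on it, a glazed one slides
- lip: the low rim across the board's lower end, 75 mm downhill of board_top, rising 10 mm above the board. Origin: on the bench below board_top
- parts_box: bystander: fixed clear plastic box with four compartments of small steel parts, 130 by 130 by 50 mm, on the side of the plate away from the board. Origin: centre of its underside
- injector: bystander: loose steel fuel injector lying on the bench beyond the plate, 150 mm long along its x, 24 mm thick, with a short side stub. Origin: under its middle
- jar: bystander: loose amber glass jar with steel lid, 60 mm diameter, 80 mm high, standing beyond the plate. Origin: centre of its underside
- spanner: bystander: loose steel spanner 180 mm long lying along its x beyond the plate. Origin: under its middle
- board: the drain board with its stand. Origin: on the bench below board_top; x level, towards the uphill side
Mind the look-alikes: they are no part of the job. Leave any brown or green look-alike of the foot_c alone.

How it is judged:
By the outcome, as a careful person would: the job done as asked, in the order asked, and still so for the second after the job is handed in, with the robot touching nothing.
It also fails if it takes over 72 s, if anything falls off the work surface, if the arm or the gripper's body presses on something with over 40 N, if the wrist force passes 120 N, or if a joint passes its speed limit or range.

## Working session

There is one attempt and no reset: what is moved stays moved. The work goes in short steps, Python scripts to look and compute and a tool call to move; the robot and the scene stay as the last step left them, time stands still between calls to the robot, and variables do not carry over. Pictures are saved under pics/ and viewed, and the job is handed in when it is done.

Besides the shell and the picture viewer there is one more tool, called by a JSON object that holds its "fn" and its "kwargs". play_rows: Moves the arm, as the interface text tells. Its arguments: {"type":"object","properties":{"steps":{"type":"array"},"newtons":{"type":"number"}},"required":["steps"]}

```bash
mkdir -p pics; ls
python3 - <<'E'
from rig import ctrl, optics, order
import cv2
s=ctrl.state();print(s, ctrl.tip_reach)
for n in ["scene","top","wrist"]:
    c=optics.camera(n);cv2.imwrite(f"pics/{n}0.png",c["image"][:,:,::-1]);print(n,c["fx"],c["fy"],c["cx"],c["cy"],c["rvec"],c["tvec"])
E
```

```text
pics
{'clock': 0.0, 'joint_pos': array([ 1.24640338e+00,  1.24519898e-01,  1.65169737e+00, -5.95649111e-07,
        1.36744429e+00, -8.25597678e-02]), 'joint_velocities': array([ 1.20920630e-07, -1.91666883e-03,  2.65715685e-04, -1.42964511e-03,
       -1.16905306e-03,  1.14572260e-03]), 'effort': array([ 7.75237149e-04, -4.23640466e+01, -3.65437889e+01, -8.17838350e-05,
        7.01394034e-03, -7.07860117e-07]), 'tool_pos': array([155.47834997, 630.52410636, 238.02958776]), 'orientation': array([ 1.20622030e-01,  9.92697968e-01, -1.01316949e-03, -2.08751324e-04]), 'ft_force': array([0.31865771, 0.5374741 , 0.03894915]), 'moment': array([ 0.00468565, -0.04715748,  0.05442661]), 'finger_gap': 85.4763427895137} 8.0
scene 492.6756946835851 492.6756946835851 273.6898091859588 201.6123395819538 [ 1.16625264  2.36334708 -0.94813745] [ 324.22184043 -267.67345557 1316.8592539 ]
top 392.9462076255601 392.9462076255601 274.6898210576074 214.5742346377572 [ 2.14893993 -2.15695982  0.12669559] [ 10.38568489 547.31972025 769.62199176]
wrist 290.594374043612 290.594374043612 280.76285738495716 205.87004135398143 [-2.25287171 -1.76477815 -0.29436857] [-648.82212082  -44.17755541  380.90007211]
```

View pics/scene0.png

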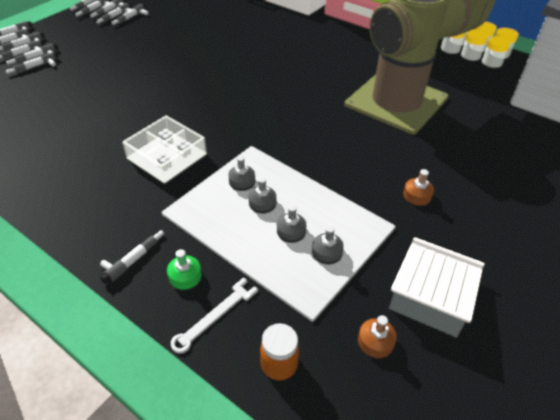

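View pics/top0.png

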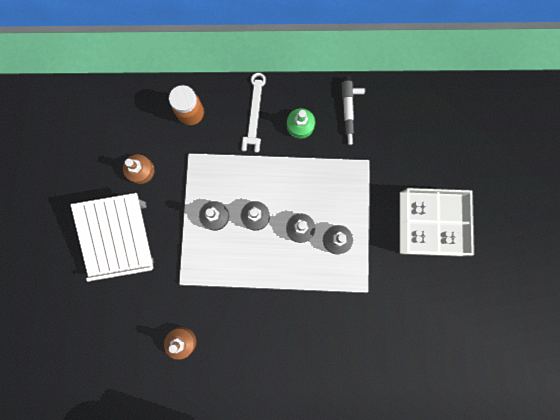

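View pics/wrist0.png

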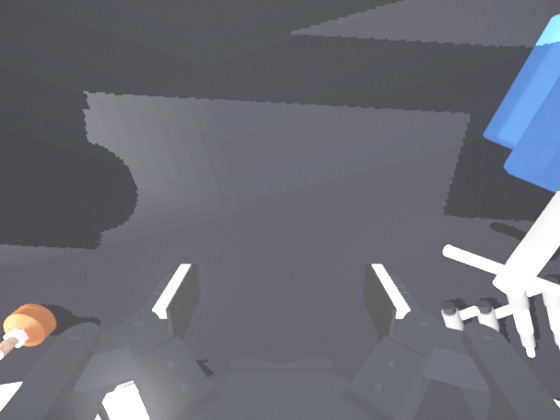

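The top view shows four dark feet on the white plate at about (214,214), (256,214), (301,227) and (340,238). Brown look-alikes are at (138,168) and (180,343), and a green one is at (301,123). The board is at (112,237), with its lip on the lower edge towards the robot. I'll enlarge to measure.

```bash
cat > h.py <<'E'
import numpy as np,cv2
from rig import ctrl,optics,order
def cam(n):
    c=optics.camera(n);c["K"]=np.array([[c["fx"],0,c["cx"]],[0,c["fy"],c["cy"]],[0,0,1.]]);c["R"]=cv2.Rodrigues(np.array(c["rvec"],float))[0];c["t"]=np.array(c["tvec"],float);return c
def ray(c,p):
    d=c["R"].T@(np.linalg.inv(c["K"])@np.array([p[0],p[1],1.]));return -c["R"].T@c["t"],d
def onz(c,p,z):
    o,d=ray(c,p);return o+d*(z-o[2])/d[2]
def tri(c1,p1,c2,p2):
    P=[c["K"]@np.c_[c["R"],c["t"]] for c in(c1,c2)]
    X=cv2.triangulatePoints(P[0],P[1],np.array(p1,float),np.array(p2,float)).ravel();return X[:3]/X[3]
def proj(c,X):
    q=c["K"]@(c["R"]@np.array(X,float)+c["t"]);return q[:2]/q[2]
def crop(c,x0,y0,x1,y1,k,f):
    cv2.imwrite(f,cv2.resize(c["image"][y0:y1,x0:x1,::-1],None,fx=k,fy=k,interpolation=cv2.INTER_CUBIC))
E
python3 - <<'E'
from h import *
t=cam("top");s=cam("scene")
crop(t,180,180,370,300,4,"pics/t1.png");crop(t,50,140,190,290,4,"pics/t2.png")
crop(s,210,140,360,280,4,"pics/s1.png");crop(s,370,220,500,350,4,"pics/s2.png")
print(-t["R"].T@t["t"],-s["R"].T@s["t"])
for p in [(187,154),(368,159),(368,291),(181,285)]: print(onz(t,p,10).round(1))
E
```

```text
[446.77221438   2.2198428  832.09038547] [1080.74523565  407.38040664  759.55125904]
[682.8 197.   10. ]
[ 669.6 -191.8   10. ]
[ 391.4 -182.7   10. ]
[404.6 202.6  10. ]
```

View pics/t1.png

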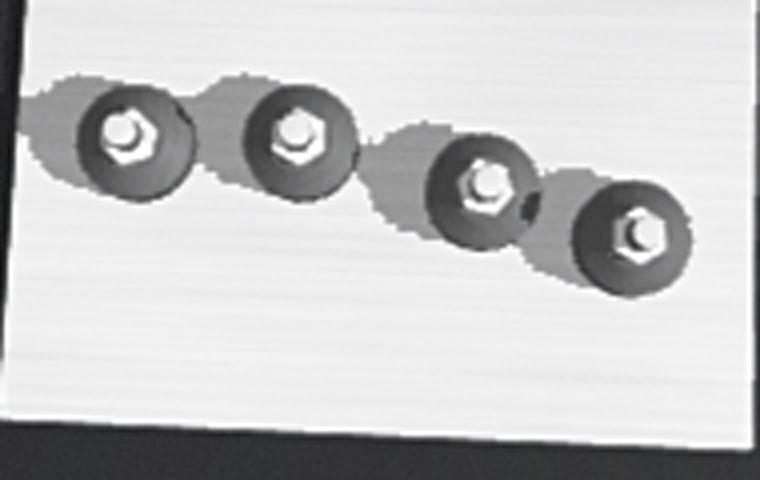

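View pics/t2.png

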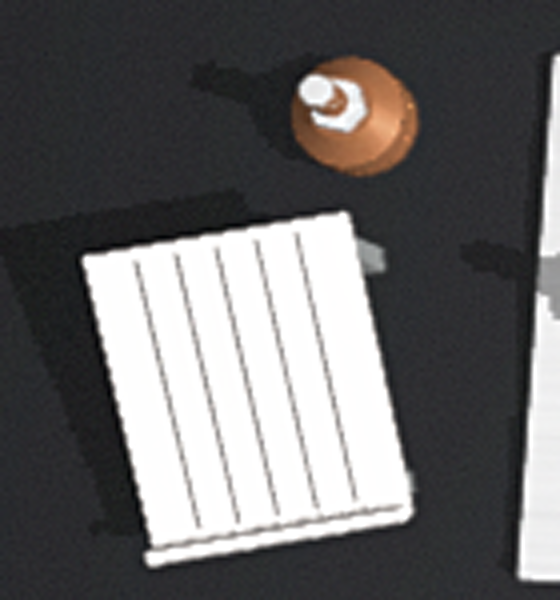

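View pics/s1.png

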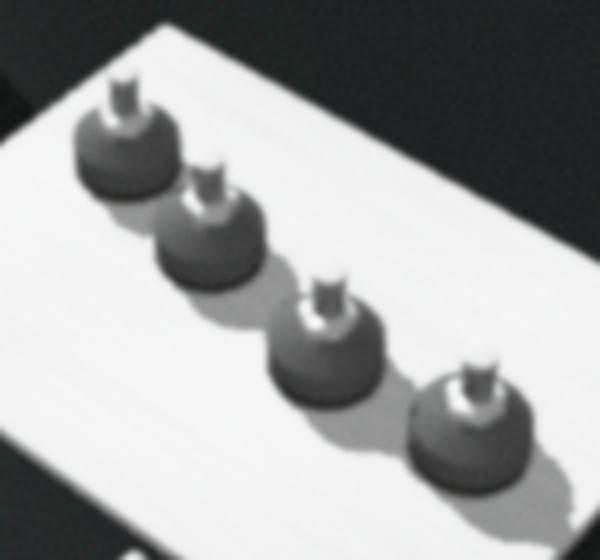

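View pics/s2.png

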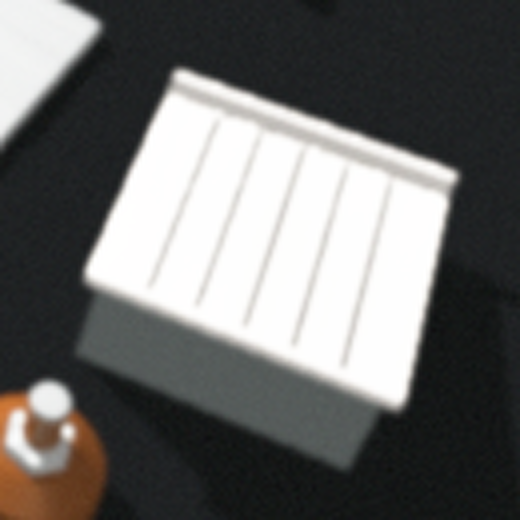

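```bash
cat > m.py <<'E'
from h import *
t=cam("top");s=cam("scene")
T=lambda x,y,a,b:((x+.5)/4-.5+a,(y+.5)/4-.5+b)
tt=lambda x,y:T(x,y,180,180); tb=lambda x,y:T(x,y,50,140); ss=lambda x,y:T(x,y,210,140); sb=lambda x,y:T(x,y,370,220)
st=[(122,132),(297,131),(490,182),(647,235)]; cu=[(136,143),(301,143),(484,191),(631,238)]
sc=[(480,362),(330,277),(207,164),(124,78)]
for i in range(4):
    print("abcd"[i],onz(t,tt(*st[i]),80).round(1),onz(t,tt(*cu[i]),30).round(1),tri(t,tt(*st[i]),s,ss(*sc[i])).round(1))
print("up near",tri(t,tb(350,212),s,sb(88,280)),"up far",tri(t,tb(84,256),s,sb(403,408)))
print("lip near",tri(t,tb(412,508),s,sb(178,72)),"lip far",tri(t,tb(150,560),s,sb(457,178)))
E
python3 m.py
```

```text
a [545.9 132.8  80. ] [546.8 134.2  30. ] [546.1 135.3  72.8]
b [546.1  48.2  80. ] [546.4  49.2  30. ] [545.9  50.   74.1]
c [520.9 -44.7  80. ] [521.3 -44.6  30. ] [520.8 -44.   74.7]
d [ 495.2 -119.4   80. ] [ 496.9 -119.3   30. ] [ 495.1 -119.6   73.7]
up near [587.17185078 284.66180971  63.86914778] up far [565.97990926 413.71822523  66.29524223]
lip near [440.05353682 258.01188807  40.0035009 ] lip far [415.77918843 387.70412859  36.7556302 ]
```

Feet, left to right by y: a (546,133), b (546,49), c (521,-44), d (496,-119). The heights come out about 6 mm low, consistent with the calibration. Next I move to the robot side of foot a with the fingers partly closed, so I can push the cup low between two fingertips.

{"fn": "play_rows", "kwargs": {"steps": [[2.5, [3.3, -5, 0], [0, 0, 1.4]], [2.5, [3.3, -5, 0], [0, 0, 1.4]], [2.5, [3.3, -5, 0], [0, 0, 1.4]], [2.5, [3.3, -5, 0], [0, 0, 1.4]], [2.5, [3.3, -5, 0], [0, 0, 1.4]], [2.5, [3.3, -5, 0], [0, 0, 1.4]], [2.5, [3.3, -5, 0], [0, 0, 1.4]], [2.5, [3.3, -5, 0], [0, 0, 1.4]], [2.5, [3.3, -5, 0], [0, 0, 1.4]], [2.5, [3.3, -5, 0], [0, 0, 1.3]]], "newtons": 40}}

```text
clock: 1.6
tool_pos: [491.2, 117.6, 240.7]
orientation: [-0.009, 1.0, 0.002, 0.004]
ft_force: [-0.5, 0.8, 0.3]
finger_gap: 25.1
```

Run:
```python
from h import *
T=lambda x,y,a,b:((x+.5)/4-.5+a,(y+.5)/4-.5+b); tb=lambda x,y:T(x,y,50,140)
t=cam("top")
A=onz(t,tb(350,212),69.4);B=onz(t,tb(84,256),69.4);u=np.cross(A-B,[0,0,1]);u=-u if u[0]<0 else u;u/=np.linalg.norm(u)
print(A,B,np.linalg.norm(A-B),"yaw",np.degrees(np.arctan2(u[1],u[0])),"ctr",(A+B)/2-72.4*u)
for p in[(412,508),(150,560)]: print(onz(t,tb(*p),40))
s=ctrl.state();print(s["clock"],s["tool_pos"],s["ft_force"])
```

```text
[587.80676071 279.76262653  69.4       ] [566.40538417 410.36234527  69.4       ] 132.34162403634787 yaw 9.306345661983068 ctr [505.65901483 333.35445623  69.4       ]
[442.58121515 253.19401167  40.        ]
[417.24564373 383.4649068   40.        ]
1.65 [494.30566956 112.0495522  240.75711165] [ 1.64388645 -3.71209072  0.51537811]
```

{"fn": "play_rows", "kwargs": {"steps": [[2.5, [-0.1, 0.9, -4], [0, 0, 0]], [2.5, [-0.1, 0.6, -4], [0, 0, 0]], [2.5, [0, 0.2, -4], [0, 0, 0]], [2.5, [0, 0, -4], [0, 0, 0]], [2.5, [0, 0, 0], [0, 0, 0]]]}}

```text
clock: 2.28
tool_pos: [494.2, 126.2, 79.0]
orientation: [-0.003, 1.0, -0.001, 0.007]
ft_force: [-0.2, 0.6, 0.5]
finger_gap: 25.0
```

Run:
```python
from h import *
s=ctrl.state();print(s["tool_pos"],s["orientation"],s["ft_force"])
w=cam("wrist");cv2.imwrite("pics/w1.png",w["image"][:,:,::-1])
for X in [(546,133.5,80),(546,133.5,10),(546,49,80)]: print(proj(w,X))
```

```text
[494.21425306 126.21886503  78.98196961] [-2.71017033e-03  9.99969736e-01 -5.72912524e-04  7.27008869e-03] [-0.2121621   0.57212747  0.46420351]
[293.32098913 347.89940507]
[290.02588922 278.98407256]
[149.48708191 347.08456587]
```

View pics/w1.png

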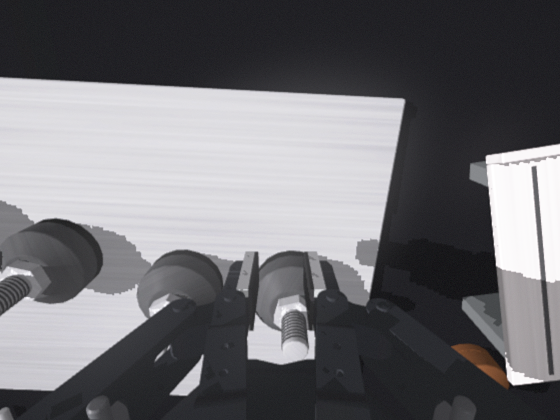

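The wrist view shows foot a's stud top at (294,348), exactly where my estimate projects, so y ≈ 133.5 is confirmed. Next I centre, go down to cup height and push +x.

{"fn": "play_rows", "kwargs": {"steps": [[2.5, [-0.5, 0.7, -2.3], [0, 0, 0]], [2.5, [0, 0, -2.2], [0, 0, 0]], [2.5, [0, 0, 0], [0, 0, 0]]]}}

```text
clock: 2.7
tool_pos: [497.2, 134.9, 44.0]
orientation: [-0.003, 1.0, 0.001, 0.016]
ft_force: [-0.0, -0.2, 0.7]
finger_gap: 24.9
```

{"fn": "play_rows", "kwargs": {"steps": [[2.5, [0.6, 0, 0], [0, 0, 0]], [2.5, [0.6, 0, 0], [0, 0, 0]], [2.5, [0.6, 0, 0], [0, 0, 0]]]}}

```text
clock: 3.08
tool_pos: [520.2, 135.4, 49.7]
orientation: [-0.003, 1.0, 0.002, 0.021]
ft_force: [0.2, -0.5, 1.4]
finger_gap: 24.6
```

{"fn": "play_rows", "kwargs": {"steps": [[2.5, [0, 0, 0], [0, 0, 0]], [2.5, [0, 0, 0], [0, 0, 0]]]}}

```text
clock: 3.32
tool_pos: [521.3, 135.4, 50.5]
orientation: [-0.003, 1.0, 0.002, 0.022]
ft_force: [0.2, 1.5, 0.0]
finger_gap: 24.7
```

Run:
```python
from h import *
s=ctrl.state()
for k,v in s.items(): print(k,np.round(v,4))
t=cam("top");crop(t,150,150,370,300,3.6,"pics/t3.png")
t=cam("scene");crop(t,170,120,420,300,3,"pics/s3.png")
```

```text
clock 3.325
joint_pos [ 0.1561  0.0539  2.068  -0.004   0.9765 -1.4176]
joint_velocities [-0.0016  0.0028 -0.0045  0.0005  0.0008 -0.0007]
effort [-3.00000e-02 -3.36721e+01 -3.12963e+01 -1.00000e-02 -1.47600e-01
 -2.00000e-04]
tool_pos [521.3173 135.4218  50.5175]
orientation [-0.0025  0.9998  0.0017  0.0216]
ft_force [0.2434 1.5204 0.0475]
moment [ 0.013   0.0268 -0.0145]
finger_gap 24.7301
```

View pics/s3.png

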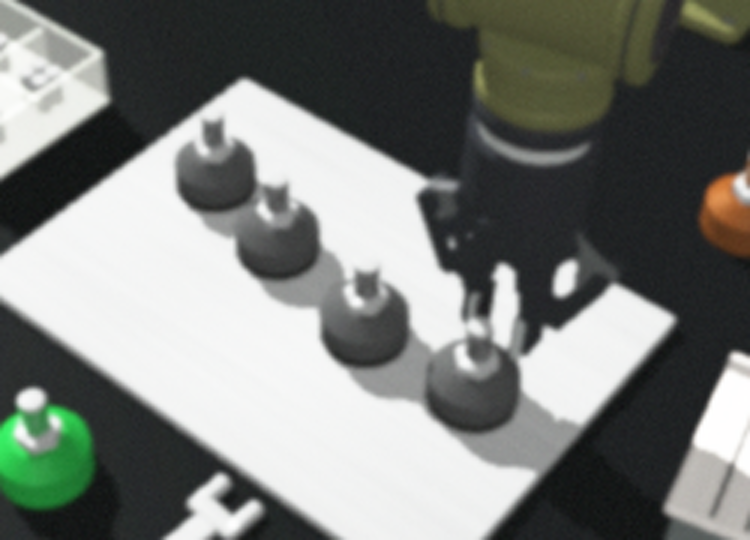

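{"fn": "play_rows", "kwargs": {"steps": [[2.5, [-2, -0.1, 0], [0, 2, 0]], [2.5, [-1, 0, 0], [0, 0.5, 0]], [2.5, [0, 0, -0.8], [0, 0.3, 0]], [2.5, [0, 0, 0], [0, 0, 0]]]}}

```text
clock: 3.92
tool_pos: [487.4, 134.3, 41.1]
orientation: [-0.003, 1.0, 0.002, -0.006]
ft_force: [-0.0, -0.1, 0.1]
finger_gap: 25.1
```

{"fn": "play_rows", "kwargs": {"steps": [[2.5, [0, 0, -0.5], [0, -0.4, 0]], [2.5, [0, 0, -0.4], [0, 0, 0]], [2.5, [0, 0, 0], [0, 0, 0]]]}}

```text
clock: 4.3
tool_pos: [487.7, 134.2, 31.2]
orientation: [-0.003, 1.0, 0.002, -0.002]
ft_force: [-0.2, 0.5, 0.1]
finger_gap: 25.1
```

{"fn": "play_rows", "kwargs": {"steps": [[2.5, [0.3, 0, 0], [0, 0, 0]], [2.5, [0.3, 0, 0], [0, 0, 0]], [2.5, [0.3, 0, 0], [0, 0, 0]]]}}

```text
clock: 4.68
tool_pos: [497.7, 134.3, 31.6]
orientation: [-0.003, 1.0, 0.002, -0.002]
ft_force: [-0.1, -0.8, 1.2]
finger_gap: 25.2
```

{"fn": "play_rows", "kwargs": {"steps": [[2.5, [0.4, 0, 0], [0, 0, 0]], [2.5, [0.4, 0, 0], [0, 0, 0]], [2.5, [0.4, 0, 0], [0, 0, 0]], [2.5, [0.4, 0, 0], [0, 0, 0]]]}}

```text
clock: 5.18
tool_pos: [514.3, 134.3, 31.6]
orientation: [-0.003, 1.0, 0.002, -0.002]
ft_force: [-2.5, -0.1, 1.9]
finger_gap: 24.9
```

{"fn": "play_rows", "kwargs": {"steps": [[2.5, [0.4, 0, 0], [0, 0, 0]], [2.5, [0.4, 0, 0], [0, 0, 0]]]}}

```text
clock: 5.42
tool_pos: [522.5, 134.3, 31.6]
orientation: [-0.003, 1.0, 0.002, -0.003]
ft_force: [-2.3, -0.3, 2.6]
finger_gap: 24.7
```

{"fn": "play_rows", "kwargs": {"steps": [[2.5, [0.4, 0, 0], [0, 0, 0]], [2.5, [0.4, 0, 0], [0, 0, 0]]]}}

```text
clock: 5.68
tool_pos: [530.9, 134.3, 31.6]
orientation: [-0.003, 1.0, 0.002, -0.003]
ft_force: [-2.6, 0.5, 2.3]
finger_gap: 24.8
```

{"fn": "play_rows", "kwargs": {"steps": [[2.5, [0.4, 0, 0], [0, 0, 0]]]}}

```text
clock: 5.8
tool_pos: [535.2, 134.3, 31.6]
orientation: [-0.003, 1.0, 0.002, -0.003]
ft_force: [-1.9, 0.9, 1.4]
finger_gap: 25.2
```

{"fn": "play_rows", "kwargs": {"steps": [[2.5, [-2, 0, 0], [0, 0, 0]], [2.5, [-1.5, 0, 0], [0, 0, 0]], [2.5, [-0.7, 0, 0], [0, 0, 0]], [2.5, [0, -2.5, 0], [0, 0, 0]], [2.5, [0, -2.5, 0], [0, 0, 0]], [2.5, [0, -1.5, 0], [0, 0, 0]], [2.5, [0, 0, 0], [0, 0, 0]]]}}

```text
clock: 6.68
tool_pos: [495.0, 68.1, 32.8]
orientation: [-0.003, 1.0, 0.002, 0.001]
ft_force: [-0.3, 0.2, 0.1]
finger_gap: 25.3
```

{"fn": "play_rows", "kwargs": {"steps": [[2.5, [0, -1, 0], [0, 0, 0]], [2.5, [0, -0.7, -0.1], [0, 0, 0]], [2.5, [0, 0, 0], [0, 0, 0]]]}}

```text
clock: 7.05
tool_pos: [495.3, 50.9, 31.8]
orientation: [-0.004, 1.0, 0.002, 0.001]
ft_force: [0.6, -0.4, 1.1]
finger_gap: 24.9
```

{"fn": "play_rows", "kwargs": {"steps": [[2.5, [0.3, 0, 0], [0, 0, 0]], [2.5, [0.3, 0, 0], [0, 0, 0]]]}}

```text
clock: 7.3
tool_pos: [501.5, 51.2, 31.7]
orientation: [-0.004, 1.0, 0.002, 0.001]
ft_force: [0.8, 0.3, -0.3]
finger_gap: 25.0
```

{"fn": "play_rows", "kwargs": {"steps": [[2.5, [0.4, 0, 0], [0, 0, 0]], [2.5, [0.4, 0, 0], [0, 0, 0]], [2.5, [0.4, 0, 0], [0, 0, 0]]]}}

```text
clock: 7.68
tool_pos: [510.3, 51.2, 30.8]
orientation: [-0.004, 1.0, 0.002, -0.005]
ft_force: [-11.5, -3.1, 9.6]
finger_gap: 25.1
```

{"fn": "play_rows", "kwargs": {"steps": [[2.5, [0.4, 0, 0], [0, 0, 0]], [2.5, [0.4, 0, 0], [0, 0, 0]]]}}

```text
clock: 7.92
tool_pos: [512.0, 50.2, 29.6]
orientation: [-0.004, 1.0, 0.0, -0.014]
ft_force: [-11.0, -4.1, 8.9]
finger_gap: 25.1
```

{"fn": "play_rows", "kwargs": {"steps": [[2.5, [0.4, 0, 0], [0, 0, 0]]]}}

```text
clock: 8.05
tool_pos: [512.5, 49.9, 29.1]
orientation: [-0.004, 1.0, -0.0, -0.02]
ft_force: [-12.8, -2.2, 11.5]
finger_gap: 25.2
```

{"fn": "play_rows", "kwargs": {"steps": [[2.5, [0.4, 0, 0], [0, 0, 0]]]}}

```text
clock: 8.18
tool_pos: [512.6, 49.8, 28.9]
orientation: [-0.004, 1.0, -0.0, -0.026]
ft_force: [-15.1, -1.4, 14.0]
finger_gap: 25.2
```

Foot b resists strongly, over 11 N, and its cup barely moved. Part of that is wedging against the taper, so I back off and level the tool, then test c and d.

{"fn": "play_rows", "kwargs": {"steps": [[2.5, [-1.5, 0, 0.3], [0, -1.5, 0]], [2.5, [-0.8, 0, 0], [0, -1, 0]], [2.5, [0, 0, 0], [0, 0, 0]]]}}

```text
clock: 8.55
tool_pos: [489.7, 49.8, 31.9]
orientation: [-0.004, 1.0, -0.001, -0.003]
ft_force: [0.3, -0.2, -1.2]
finger_gap: 25.0
```

Run:
```python
from h import *
t=cam("top");crop(t,180,170,370,290,4,"pics/t4.png")
t=cam("scene");crop(t,200,120,400,280,4,"pics/s4.png")
```

```text
(no output)
```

View pics/s4.png

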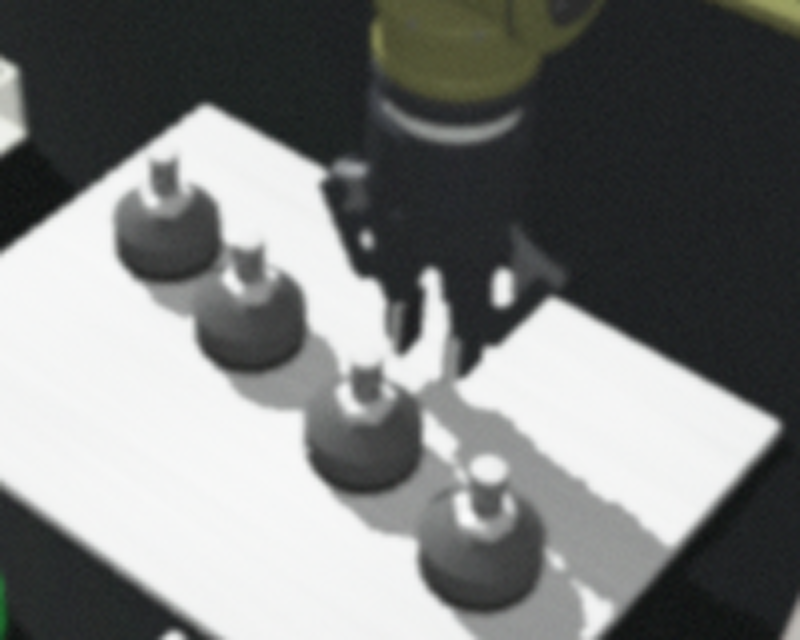

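View pics/t4.png

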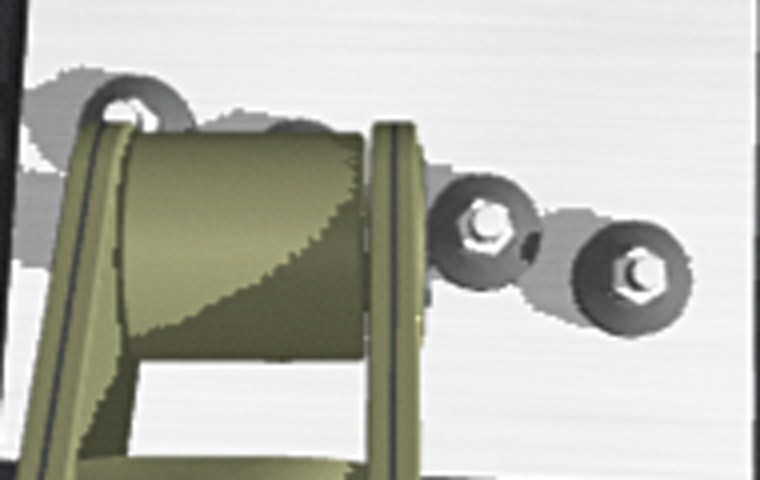

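{"fn": "play_rows", "kwargs": {"steps": [[2.5, [-1.5, -1, 0], [0, 0, 0]], [2.5, [-0.5, -2, 0], [0, 0, 0]], [2.5, [0, -2, 0], [0, 0, 0]], [2.5, [0, -2, 0], [0, 0, 0]], [2.5, [0, -1.2, 0], [0, 0, 0]], [2.5, [0, -0.5, 0], [0, 0, 0]], [2.5, [0, 0, 0], [0, 0, 0]]]}}

```text
clock: 9.52
tool_pos: [467.5, -41.6, 32.0]
orientation: [-0.004, 1.0, -0.001, -0.003]
ft_force: [-0.3, -0.1, -0.7]
finger_gap: 24.9
```

{"fn": "play_rows", "kwargs": {"steps": [[2.5, [0.3, -0.2, 0], [0, 0, 0]], [2.5, [0.4, 0, 0], [0, 0, 0]], [2.5, [0.4, 0, 0], [0, 0, 0]]]}}

```text
clock: 9.9
tool_pos: [479.1, -42.7, 31.8]
orientation: [-0.005, 1.0, -0.0, -0.004]
ft_force: [0.1, -0.4, -0.7]
finger_gap: 24.9
```

{"fn": "play_rows", "kwargs": {"steps": [[2.5, [0.4, 0, 0], [0, 0, 0]], [2.5, [0.4, 0, 0], [0, 0, 0]]]}}

```text
clock: 10.15
tool_pos: [487.2, -42.4, 31.7]
orientation: [-0.005, 1.0, -0.0, -0.004]
ft_force: [-2.5, -0.3, 1.4]
finger_gap: 24.9
```

{"fn": "play_rows", "kwargs": {"steps": [[2.5, [0.4, 0, 0], [0, 0, 0]]]}}

```text
clock: 10.28
tool_pos: [491.1, -42.4, 31.6]
orientation: [-0.006, 1.0, -0.0, -0.005]
ft_force: [-2.7, 0.4, 1.4]
finger_gap: 25.1
```

{"fn": "play_rows", "kwargs": {"steps": [[2.5, [0.4, 0, 0], [0, 0, 0]]]}}

```text
clock: 10.4
tool_pos: [495.2, -42.3, 31.5]
orientation: [-0.006, 1.0, -0.0, -0.005]
ft_force: [-2.4, 0.5, 2.4]
finger_gap: 25.1
```

{"fn": "play_rows", "kwargs": {"steps": [[2.5, [0.4, 0, 0], [0, 0, 0]], [2.5, [0.4, 0, 0], [0, 0, 0]]]}}

```text
clock: 10.65
tool_pos: [503.7, -42.2, 31.6]
orientation: [-0.006, 1.0, -0.0, -0.005]
ft_force: [-2.8, 0.3, 1.4]
finger_gap: 25.1
```

{"fn": "play_rows", "kwargs": {"steps": [[2.5, [0.4, 0, 0], [0, 0, 0]], [2.5, [0.4, 0, 0], [0, 0, 0]]]}}

```text
clock: 10.9
tool_pos: [512.2, -42.2, 31.5]
orientation: [-0.006, 1.0, -0.0, -0.005]
ft_force: [-2.8, -0.0, 1.2]
finger_gap: 25.2
```

{"fn": "play_rows", "kwargs": {"steps": [[2.5, [-2, 0, 0], [0, 0, 0]], [2.5, [-2, 0, 0], [0, 0, 0]], [2.5, [-2, 0, 0], [0, 0, 0]], [2.5, [-0.8, -1.2, 0], [0, 0, 0]], [2.5, [0, -2, 0], [0, 0, 0]], [2.5, [0, -2, 0], [0, 0, 0]], [2.5, [0, -1, 0], [0, 0, 0]], [2.5, [0, -0.5, 0], [0, 0, 0]], [2.5, [0, 0, 0], [0, 0, 0]]]}}

```text
clock: 12.02
tool_pos: [449.1, -114.3, 33.5]
orientation: [-0.005, 1.0, -0.002, 0.001]
ft_force: [-0.6, -0.3, 0.6]
finger_gap: 25.0
```

{"fn": "play_rows", "kwargs": {"steps": [[2.5, [0, -0.4, -0.2], [0, 0, 0]], [2.5, [0.3, 0, 0], [0, 0, 0]], [2.5, [0.4, 0, 0], [0, 0, 0]]]}}

```text
clock: 12.4
tool_pos: [456.3, -117.7, 31.1]
orientation: [-0.006, 1.0, -0.001, 0.001]
ft_force: [0.0, 0.0, -0.1]
finger_gap: 25.0
```

{"fn": "play_rows", "kwargs": {"steps": [[2.5, [0.4, 0, 0], [0, 0, 0]], [2.5, [0.4, 0, 0], [0, 0, 0]]]}}

```text
clock: 12.65
tool_pos: [464.2, -117.5, 30.9]
orientation: [-0.006, 1.0, -0.001, 0.0]
ft_force: [-1.7, -0.8, 1.9]
finger_gap: 25.4
```

{"fn": "play_rows", "kwargs": {"steps": [[2.5, [0.4, 0, 0], [0, 0, 0]]]}}

```text
clock: 12.78
tool_pos: [468.5, -117.5, 31.0]
orientation: [-0.006, 1.0, -0.001, 0.0]
ft_force: [-1.6, -0.7, 1.7]
finger_gap: 25.1
```

{"fn": "play_rows", "kwargs": {"steps": [[2.5, [0.4, 0, 0], [0, 0, 0]], [2.5, [0.4, 0, 0], [0, 0, 0]]]}}

```text
clock: 13.02
tool_pos: [476.9, -117.4, 30.9]
orientation: [-0.006, 1.0, -0.001, -0.0]
ft_force: [-2.1, -0.1, 1.2]
finger_gap: 24.6
```

{"fn": "play_rows", "kwargs": {"steps": [[2.5, [0.4, 0, 0], [0, 0, 0]], [2.5, [0.4, 0, 0], [0, 0, 0]]]}}

```text
clock: 13.28
tool_pos: [485.3, -117.2, 30.9]
orientation: [-0.006, 1.0, -0.001, -0.0]
ft_force: [-1.5, 0.4, 2.4]
finger_gap: 24.8
```

Pushing forces were a ≈ 2.3 N, c ≈ 2.6 N and d ≈ 1.8 N, all sliding freely. Foot b took more than 11 N and hardly moved, so b is the one that grips. I retreat, go up and move over b, turning to the board's yaw. I'll confirm by dragging b by its stud.

{"fn": "play_rows", "kwargs": {"steps": [[2.5, [-2, 0, 0], [0, 0, 0]], [2.5, [-1, 0, 1], [0, 0, 0]], [4, [0, 0, 4], [0, 0, 0]], [4, [1, 1, 4], [0, 0, 2]], [4, [2, 4, 0], [0, 0, 2]], [4, [2, 5, 0], [0, 0, 2]], [4, [2, 4, 0], [0, 0, 2]], [4, [0.5, 1.5, 0], [0, 0, 0]], [4, [0, 0, 0], [0, 0, 0]]]}}

```text
clock: 14.4
tool_pos: [537.3, 42.5, 126.0]
orientation: [-0.077, 0.997, -0.001, 0.008]
ft_force: [-0.6, 0.2, 0.3]
finger_gap: 40.0
```

Run:
```python
from h import *
from scipy.spatial.transform import Rotation as R
s=ctrl.state();print(s["tool_pos"],s["orientation"]);print(R.from_quat(s["orientation"]).as_matrix().round(3))
w=cam("wrist");cv2.imwrite("pics/w5.png",w["image"][:,:,::-1]);c=cam("scene");crop(c,190,120,390,280,4,"pics/s5.png")
t=cam("top");crop(t,170,170,370,290,4,"pics/t5.png")
print(proj(w,(548,50,80)))
```

```text
[537.30796168  42.47795396 126.01856814] [-0.07668798  0.99702518 -0.00121812  0.00763238]
[[-0.988 -0.153  0.015]
 [-0.153  0.988 -0.001]
 [-0.015 -0.004 -1.   ]]
[290.34456513 248.81847146]
```

View pics/w5.png

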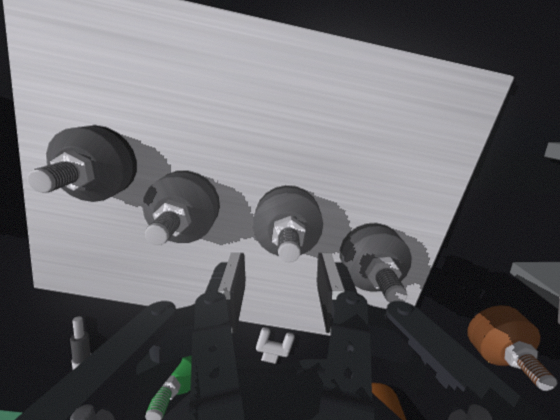

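View pics/s5.png

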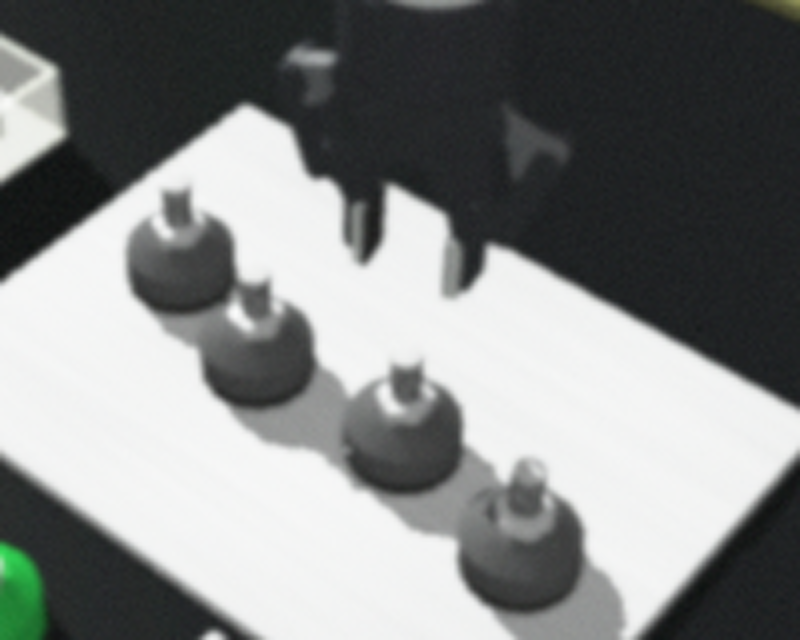

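View pics/t5.png

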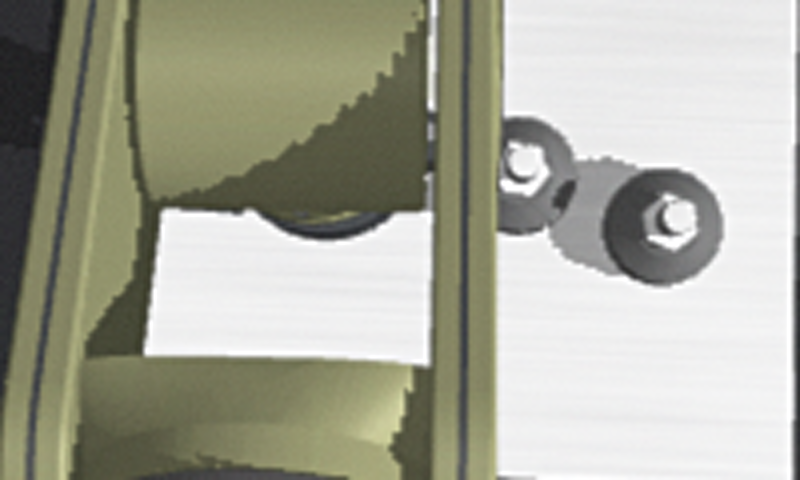

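Run:
```python
from h import *
w=cam("wrist")
print(onz(w,(289,252),80),-w["R"].T@w["t"])
for n,p in dict(a=(395,293),c=(158,234),d=(41,181)).items(): print(n,onz(w,p,80))
```

```text
[549.91225106  47.93692559  80.        ] [452.70915261  28.26664994 258.77648337]
a [571.56629792 130.12862877  80.        ]
c [549.850298   -42.28661632  80.        ]
d [ 523.56734792 -116.41795345   80.        ]
```

{"fn": "play_rows", "kwargs": {"steps": [[4.5, [0.8, 0.4, 0], [0, 0.5, 0.3]], [4.5, [0.4, 0.2, -1], [0, 0.3, 0]], [4.5, [0, 0, -1.5], [0, 0, 0]], [4.5, [0, 0, -1.5], [0, 0, 0]], [4.5, [0, 0, 0], [0, 0, 0]]]}}

```text
clock: 15.22
tool_pos: [548.1, 45.1, 81.6]
orientation: [-0.076, 0.997, -0.001, -0.001]
ft_force: [-0.5, 0.0, -0.2]
finger_gap: 45.0
```

Run:
```python
from h import *
s=ctrl.state();print(s["tool_pos"],s["orientation"],s["ft_force"])
w=cam("wrist");cv2.imwrite("pics/w6.png",w["image"][:,:,::-1])
print(proj(w,(550,48.5,80)))
```

```text
[548.06301986  45.07069435  81.5727135 ] [-7.62317109e-02  9.97088958e-01 -6.41887676e-04 -1.38724254e-03] [-0.53670374  0.002422   -0.21062993]
[287.67843594 273.14983082]
```

View pics/w6.png

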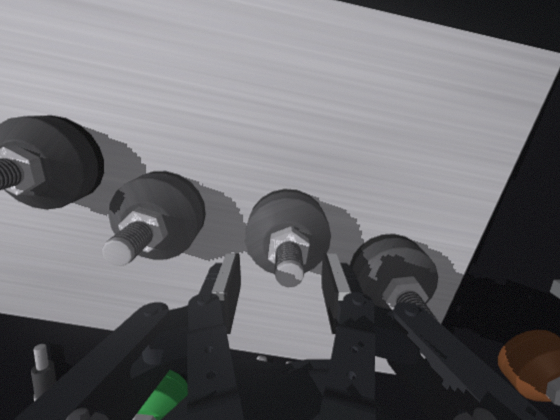

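{"fn": "play_rows", "kwargs": {"steps": [[4.5, [0.1, 0.4, -1], [0, 0, 0]], [4.5, [0, 0, -0.8], [0, 0, 0]], [4.5, [0, 0, 0], [0, 0, 0]]]}}

```text
clock: 15.65
tool_pos: [550.1, 49.5, 63.9]
orientation: [-0.076, 0.997, -0.001, 0.0]
ft_force: [0.8, -0.3, 0.3]
finger_gap: 44.8
```

{"fn": "play_rows", "kwargs": {"steps": [[1.0, [0, 0, 0], [0, 0, 0]], [1.0, [0, 0, 0], [0, 0, 0]], [1.0, [0, 0, 0], [0, 0, 0]], [1.0, [0, 0, 0], [0, 0, 0]]], "newtons": 50}}

```text
clock: 16.15
tool_pos: [550.3, 49.9, 64.4]
orientation: [-0.076, 0.997, -0.0, 0.0]
ft_force: [0.8, -0.0, -1.5]
finger_gap: 14.2
```

Gripped. Now drag b about 25 mm along the plate without lifting.

{"fn": "play_rows", "kwargs": {"steps": [[1.0, [0.4, 0, 0], [0, 0, 0]], [1.0, [0.4, 0, 0], [0, 0, 0]], [1.0, [0.4, 0, 0], [0, 0, 0]]]}}

```text
clock: 16.52
tool_pos: [553.8, 50.0, 65.6]
orientation: [-0.077, 0.997, 0.001, -0.013]
ft_force: [-13.1, -0.1, 11.5]
finger_gap: 14.0
```

{"fn": "play_rows", "kwargs": {"steps": [[1.0, [0.4, 0, 0], [0, 0, 0]], [1.0, [0.4, 0, 0], [0, 0, 0]]]}}

```text
clock: 16.77
tool_pos: [554.9, 50.1, 66.1]
orientation: [-0.077, 0.997, 0.001, -0.024]
ft_force: [-13.4, -0.0, 11.6]
finger_gap: 14.0
```

{"fn": "play_rows", "kwargs": {"steps": [[1.0, [0, 0, 0.1], [0, -2, 0]], [1.0, [0, 0, 0.05], [0, -0.6, 0]]]}}

```text
clock: 17.02
tool_pos: [553.2, 49.8, 65.2]
orientation: [-0.077, 0.997, -0.001, -0.002]
ft_force: [0.5, 0.1, -7.4]
finger_gap: 13.8
```

{"fn": "play_rows", "kwargs": {"steps": [[1.0, [0.2, 0, -0.05], [0, 0, 0]], [1.0, [0.4, 0, 0], [0, -0.4, 0]]]}}

```text
clock: 17.27
tool_pos: [555.9, 50.0, 65.2]
orientation: [-0.077, 0.997, -0.0, -0.004]
ft_force: [-14.7, 0.2, 13.2]
finger_gap: 14.1
```

{"fn": "play_rows", "kwargs": {"steps": [[1.0, [0.5, 0, 0], [0, -0.4, 0]], [1.0, [0.5, 0, 0], [0, -0.4, 0]]]}}

```text
clock: 17.52
tool_pos: [566.1, 50.0, 64.6]
orientation: [-0.077, 0.997, -0.001, 0.003]
ft_force: [0.5, -0.4, -6.4]
finger_gap: 14.5
```

{"fn": "play_rows", "kwargs": {"steps": [[1.0, [0.4, 0, 0], [0, -0.2, 0]]]}}

```text
clock: 17.65
tool_pos: [569.6, 50.0, 64.5]
orientation: [-0.077, 0.997, -0.001, 0.003]
ft_force: [-9.4, 0.2, 5.4]
finger_gap: 14.1
```

{"fn": "play_rows", "kwargs": {"steps": [[1.0, [0.6, 0, 0], [0, -0.6, 0]], [1.0, [0, 0, 0], [0, 0, 0]]]}}

```text
clock: 17.9
tool_pos: [576.2, 50.0, 64.8]
orientation: [-0.077, 0.997, -0.001, 0.009]
ft_force: [0.6, -0.3, -6.3]
finger_gap: 14.0
```

b clearly grips: 9–15 N in the drag, and it has now moved about 28 mm. Now I lift and carry it to the board.

{"fn": "play_rows", "kwargs": {"steps": [[1.0, [0, 0, 1], [0, 0.5, 0]], [1.0, [0, 0, 3], [0, 0.4, 0]], [1.0, [0, 0, 4], [0, 0, 0]], [1.0, [0, 0, 3], [0, 0, 0]], [1.0, [-0.5, 2, 1], [0, 0, 0]], [1.0, [-1.2, 4, 0], [0, 0, 0]], [1.0, [-1.5, 5, 0], [0, 0, 0.5]], [1.0, [-1.5, 5, 0], [0, 0, 0]], [1.0, [-1.2, 4, 0], [0, 0, 0]], [1.0, [-0.8, 2.5, 0], [0, 0, 0]]]}}

```text
clock: 19.15
tool_pos: [502.0, 282.8, 186.1]
orientation: [-0.08, 0.997, 0.0, -0.003]
ft_force: [0.7, 0.1, -6.3]
finger_gap: 14.0
```

{"fn": "play_rows", "kwargs": {"steps": [[1.0, [0, 0, 0], [0, 0, 0]], [1.0, [0, 0, 0], [0, 0, 0]]]}}

```text
clock: 19.4
tool_pos: [499.4, 285.1, 184.5]
orientation: [-0.082, 0.997, -0.0, -0.005]
ft_force: [-0.2, 0.1, -7.2]
finger_gap: 14.1
```

Now tilt and centre above the board.

{"fn": "play_rows", "kwargs": {"steps": [[1.0, [0, 1.5, 0], [0.5, -3, 0]], [1.0, [-0.2, 1.5, -1], [0.6, -3.7, 0]], [1.0, [-0.2, 1, -1], [0.6, -3.5, 0]], [1.0, [-0.2, 0.5, -1], [0.5, -3, 0]], [1.0, [0, 0, 0], [0, 0, 0]], [1.0, [0, 0, 0], [0, 0, 0]]]}}

```text
clock: 20.15
tool_pos: [493.2, 325.9, 151.8]
orientation: [-0.077, 0.991, 0.008, 0.111]
ft_force: [-0.6, 0.5, -6.5]
finger_gap: 14.1
```

```bash
cat > pose.py <<'E'
from h import *
from scipy.spatial.transform import Rotation as R
s=ctrl.state();r=R.from_quat(s["orientation"])
ps=np.radians(9.3);a=np.radians(15);u=np.array([np.cos(ps),np.sin(ps),0]);n=np.array([0,0,np.cos(a)])-np.sin(a)*u
yb=np.array([-u[1],u[0],0]);X=np.cross(yb,-n)
tgt=R.from_matrix(np.c_[X,yb,-n])
print("pos",s["tool_pos"].round(1),"clock",s["clock"],"F",s["ft_force"].round(1))
print("turn needed deg",np.degrees((tgt*r.inv()).as_rotvec()).round(2))
und=s["tool_pos"]+r.apply([0,0,54.4]);print("underside ctr",und.round(1))
for c in [(505.6,335.5,50)]:
    d=np.array(c)-und;print("to board: along",d@(np.cos(a)*u+np.array([0,0,np.sin(a)])),"y",d@yb,"height above board",-d@n, "goal TCP",np.array(c)+54.4*n)
E
python3 pose.py
python3 - <<'E'
from h import *
c=cam("scene");crop(c,350,180,530,360,3.3,"pics/s7.png");t=cam("top");crop(t,40,130,220,290,3.7,"pics/t7.png");w=cam("wrist");cv2.imwrite("pics/w7.png",w["image"][:,:,::-1])
E
```

```text
pos [493.2 325.9 151.8] clock 20.15 F [-0.6  0.5 -6.5]
turn needed deg [ 0.42 -2.18  0.4 ]
underside ctr [505.1 327.7  98.7]
to board: along -10.894338948893534 y 7.595865685656807 height above board 47.53815175246642 goal TCP [491.70531225 333.22465762 102.54636495]
```

View pics/s7.png

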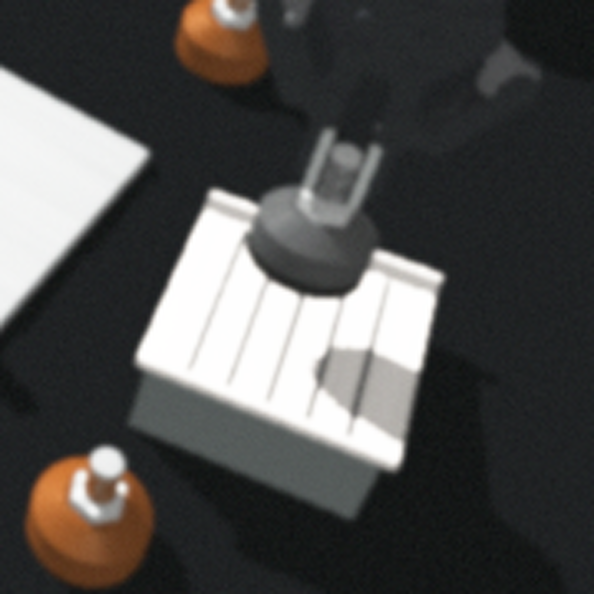

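View pics/w7.png

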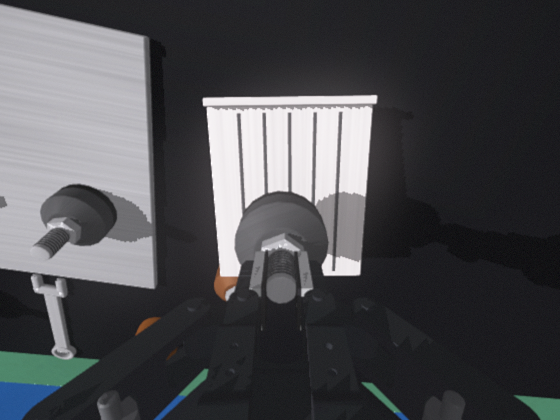

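The wrist picture shows the foot hanging square between the grooves. The board's uphill corners are at (219,276) and (361,275), and the lip's outer corners at (205,103) and (376,100). I use them to cross-check the board centre.

Run:
```python
from h import *
w=cam("wrist");g=w["image"]
A=onz(w,(219,276),69.4);B=onz(w,(361,275),69.4);print(A,B,np.linalg.norm(A-B))
C=onz(w,(204,99),40);D=onz(w,(377,97),40);print(C,D,np.linalg.norm(C-D))
u=np.array([np.cos(.162),np.sin(.162),0]);print("yaw",np.degrees(np.arctan2(*(A-B)[:2])),"ctr",(A+B)/2-72.4*u,(C+D)/2)
for p in [(505.6,335.5,50),(505.6,333.5,50)]: print(proj(w,p))
```

```text
[588.80646291 282.14829187  69.4       ] [566.9670515  412.00168415  69.4       ] 131.6771179020364
[438.96397317 259.37446517  40.        ] [417.85196068 385.14428383  40.        ] 127.5294646568819
yaw 170.45304779622677 ctr [506.4347141 335.3974225  69.4      ] [428.40796692 322.2593745   40.        ]
[290.3891845 196.704041 ]
[288.07119075 196.38786926]
```

Both views agree on the board centre, (506,335.4), with edges of 131 mm. I come down to about 12 mm above the board and finish the tilt.

{"fn": "play_rows", "kwargs": {"steps": [[1.0, [0, 0.6, -1], [0.3, -1.2, 0.4]], [1.0, [0, 0.1, -1], [0.1, -0.8, 0]], [1.0, [0, 0, -0.9], [0, 0, 0]], [1.0, [0, 0, 0], [0, 0, 0]], [1.0, [0, 0, 0], [0, 0, 0]]]}}

```text
clock: 20.98
tool_pos: [495.0, 333.1, 123.2]
orientation: [-0.08, 0.988, 0.011, 0.13]
ft_force: [-0.2, 0.1, -7.3]
finger_gap: 14.2
```

```bash
sed -i 's/505.6,335.5,50/506,335.4,50/;s/radians(9.3)/radians(9.5)/' pose.py; python3 pose.py
```

```text
pos [495.  333.1 123.2] clock 20.975 F [-0.2  0.1 -7.3]
turn needed deg [-0.04 -0.02  0.27]
underside ctr [508.8 335.4  70.6]
to board: along -8.021629594255305 y 0.5097661808208845 height above board 19.19578314688729 goal TCP [492.11333933 333.07616997 102.54636495]
```

{"fn": "play_rows", "kwargs": {"steps": [[1.0, [-0.15, 0, -0.7], [0, 0, 0]], [1.0, [-0.1, 0, -0.6], [0, 0, 0]], [1.0, [0, 0, 0], [0, 0, 0]], [1.0, [0, 0, 0], [0, 0, 0]]]}}

```text
clock: 21.48
tool_pos: [492.6, 333.1, 109.9]
orientation: [-0.08, 0.988, 0.011, 0.13]
ft_force: [1.0, 0.4, -7.1]
finger_gap: 13.9
```

```bash
python3 pose.py
```

```text
pos [492.6 333.1 109.9] clock 21.475 F [ 1.   0.4 -7.1]
turn needed deg [-0.06  0.01  0.28]
underside ctr [506.5 335.5  57.4]
to board: along -2.431256496484706 y 0.03393584786640042 height above board 6.961303497836451 goal TCP [492.11333933 333.07616997 102.54636495]
```

{"fn": "play_rows", "kwargs": {"steps": [[1.0, [0, 0, -0.3], [0, 0, 0]], [1.0, [0, 0, -0.15], [0, 0, 0]], [1.0, [0, 0, 0], [0, 0, 0]]]}}

```text
clock: 21.85
tool_pos: [492.9, 333.3, 105.5]
orientation: [-0.08, 0.988, 0.011, 0.131]
ft_force: [0.3, 0.4, -6.9]
finger_gap: 13.9
```

{"fn": "play_rows", "kwargs": {"steps": [[1.0, [0, 0, -0.1], [0, 0, 0]], [1.0, [0, 0, 0], [0, 0, 0]]]}}

```text
clock: 22.1
tool_pos: [493.0, 333.3, 104.6]
orientation: [-0.08, 0.988, 0.011, 0.131]
ft_force: [1.0, -0.4, -6.6]
finger_gap: 14.2
```

{"fn": "play_rows", "kwargs": {"steps": [[1.0, [-0.03, 0, -0.1], [0, 0, 0]], [1.0, [0, 0, 0], [0, 0, 0]]]}}

```text
clock: 22.35
tool_pos: [492.7, 333.3, 103.6]
orientation: [-0.08, 0.988, 0.011, 0.131]
ft_force: [0.3, 0.6, -7.7]
finger_gap: 14.2
```

{"fn": "play_rows", "kwargs": {"steps": [[1.0, [0, 0, -0.07], [0, 0, 0]], [1.0, [0, 0, 0], [0, 0, 0]]]}}

```text
clock: 22.6
tool_pos: [492.8, 333.4, 103.0]
orientation: [-0.08, 0.988, 0.011, 0.131]
ft_force: [-0.3, -0.4, -7.3]
finger_gap: 14.6
```

{"fn": "play_rows", "kwargs": {"steps": [[1.0, [0, 0, -0.06], [0, 0, 0]], [1.0, [0, 0, 0], [0, 0, 0]]]}}

```text
clock: 22.85
tool_pos: [492.8, 333.5, 103.1]
orientation: [-0.08, 0.988, 0.011, 0.131]
ft_force: [-1.1, -0.4, -7.2]
finger_gap: 13.9
```

{"fn": "play_rows", "kwargs": {"steps": [[1.0, [0, 0, -0.06], [0, 0, 0]], [1.0, [0, 0, 0], [0, 0, 0]]]}}

```text
clock: 23.1
tool_pos: [492.8, 333.6, 103.0]
orientation: [-0.08, 0.988, 0.011, 0.131]
ft_force: [-1.1, -0.5, -6.0]
finger_gap: 14.4
```

{"fn": "play_rows", "kwargs": {"steps": [[1.0, [0, 0, -0.1], [0, 0, 0]], [1.0, [0, 0, -0.05], [0, 0, 0]]]}}

```text
clock: 23.35
tool_pos: [492.8, 333.6, 102.9]
orientation: [-0.079, 0.988, 0.011, 0.131]
ft_force: [-3.6, -1.4, -0.1]
finger_gap: 14.6
```

```bash
python3 pose.py
python3 - <<'E'
from h import *
c=cam("scene");crop(c,370,200,510,340,4,"pics/s8.png")
E
```

```text
pos [492.8 333.6 102.9] clock 23.35 F [-3.6 -1.4 -0.1]
turn needed deg [-0.07  0.07  0.3 ]
underside ctr [506.7 335.9  50.4]
to board: along -0.9059260724800577 y -0.39266600843863664 height above board 0.19556885024129927 goal TCP [492.11333933 333.07616997 102.54636495]
```

View pics/s8.png

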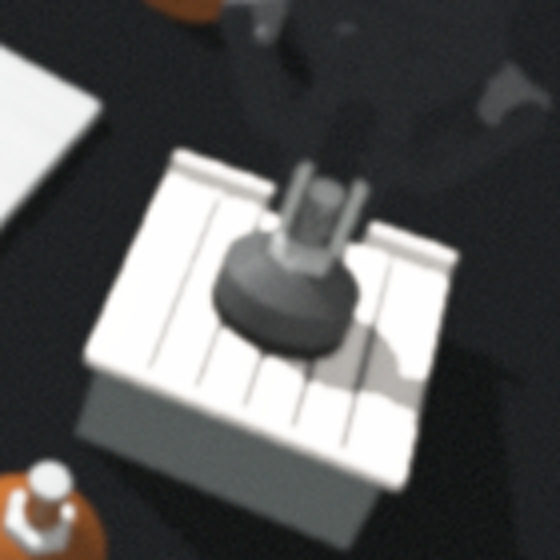

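The foot is in contact at 0.2 mm computed height, its weight has moved to the board (Fz ≈ 0), and it looks flat and central. Release, then retreat along the board normal.

{"fn": "play_rows", "kwargs": {"steps": [[1.8, [0, 0, 0], [0, 0, 0]], [2.4, [0, 0, 0], [0, 0, 0]], [3.5, [0, 0, 0], [0, 0, 0]], [4.5, [0, 0, 0], [0, 0, 0]], [4.5, [0, 0, 0], [0, 0, 0]]]}}

```text
clock: 24.02
tool_pos: [497.3, 336.1, 108.0]
orientation: [-0.08, 0.987, 0.014, 0.137]
ft_force: [-0.2, -0.3, -0.4]
finger_gap: 45.0
```

{"fn": "play_rows", "kwargs": {"steps": [[4.5, [-0.3, 0, 1], [0, 0, 0]], [4.5, [-0.7, -0.1, 2.5], [0, 0, 0]], [4.5, [-1, -0.2, 4], [0, 0, 0]], [4.5, [-1, -0.2, 4], [0, 0, 0]], [4.5, [0, 0, 5], [0, 0, 0]], [4.5, [0, -4, 4], [0, 0, 0]], [4.5, [0, -5, 0], [0, 0, 0]], [4.5, [0, 0, 0], [0, 0, 0]]]}}

```text
clock: 25.02
tool_pos: [463.7, 238.3, 325.0]
orientation: [-0.081, 0.987, 0.014, 0.14]
ft_force: [-0.6, 0.3, -0.5]
finger_gap: 45.2
```

Run:
```python
from h import *
s=ctrl.state();print(s["clock"],s["tool_pos"],s["ft_force"])
c=cam("scene");crop(c,200,120,510,350,2.5,"pics/s9.png");c=cam("top");cv2.imwrite("pics/t9.png",c["image"][:,:,::-1])
```

```text
25.025 [463.68174874 238.31882671 324.95073065] [-0.57574113  0.27094903 -0.51513766]
```

View pics/s9.png

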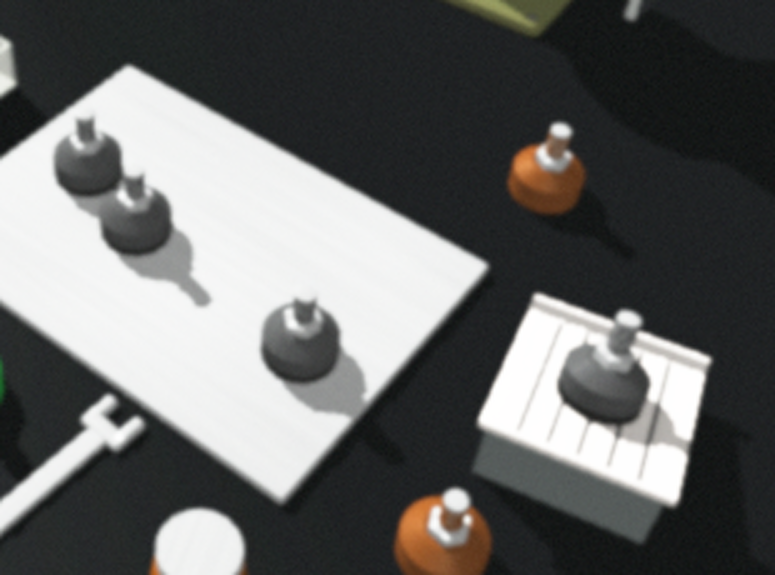

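View pics/t9.png

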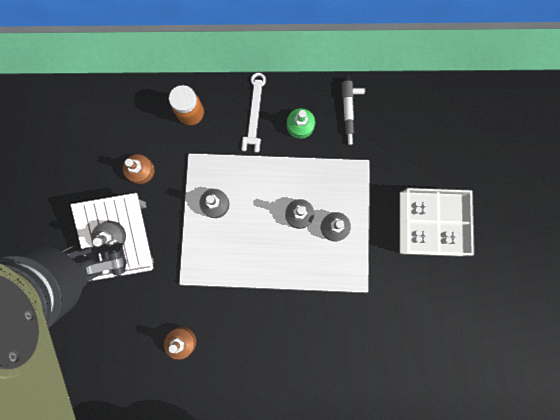

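The foot stands on the board, and the other three stand on the plate. I move the arm out of the top camera's view, then check that it is centred and staying still.

{"fn": "play_rows", "kwargs": {"steps": [[4.5, [-1, -4, 1], [0, 0, 0]], [4.5, [-1, -5, 1], [0, 0, 0]], [4.5, [-1, -5, 1], [0, 0, 0]], [4.5, [-1, -5, 0], [0, 0, 0]], [4.5, [-1, -5, 0], [0, 0, 0]], [4.5, [0, 0, 0], [0, 0, 0]], [4.5, [0, 0, 0], [0, 0, 0]]]}}

```text
clock: 26.0
tool_pos: [411.6, 0.5, 352.3]
orientation: [-0.088, 0.987, 0.016, 0.136]
ft_force: [1.2, -0.4, 0.5]
finger_gap: 45.1
```

Run:
```python
from h import *
s=ctrl.state();print(s["clock"],s["tool_pos"],s["ft_force"])
c=cam("scene");crop(c,370,200,510,340,4,"pics/s10.png");c=cam("top");crop(c,50,140,190,290,4,"pics/t10.png")
n=np.array([-.2553,-.0427,.9659]);B=np.array([506,335.4,50])
for h in (0,24,70):print(h,(proj(c,B+h*n)-[49.6,139.6])*4)
```

```text
26.0 [411.61410784   0.51277363 352.26229955] [ 1.1624915  -0.40184743  0.50458152]
0 [246.27449041 380.80648003]
24 [227.63833783 389.87952321]
70 [188.46252293 408.95233657]
```

View pics/t10.png

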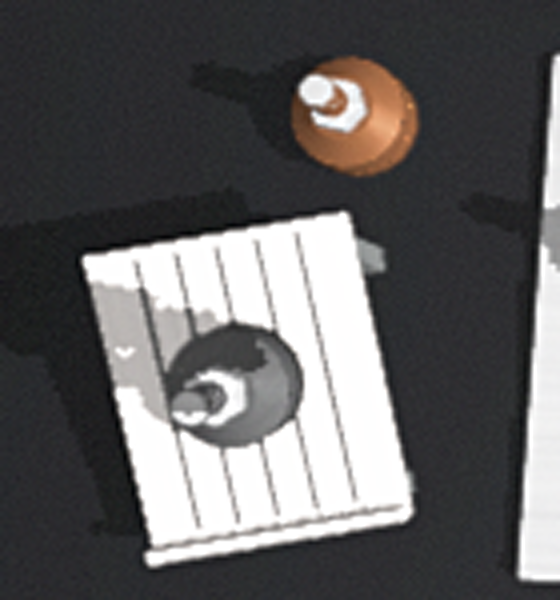

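View pics/s10.png

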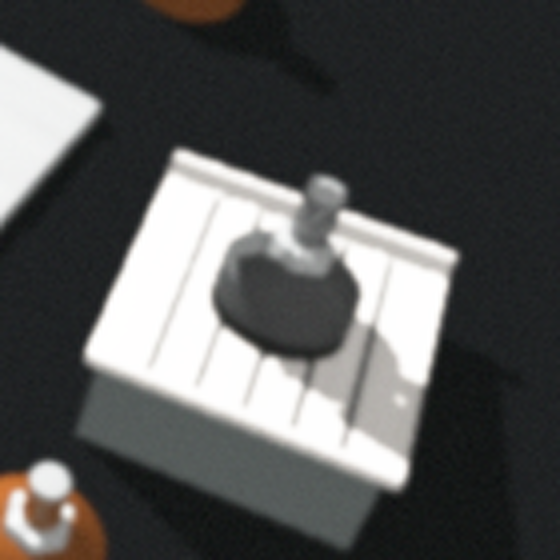

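The stud top is at (188,407) in the crop, against (188,409) predicted for a foot standing flat at the board centre. The foot has not moved since release.

```bash
python3 -c "
from rig import order;print(order.close_job())"
```

```text
the job is handed in; nothing more can be done
None
```

I picked foot_b as the foot that grips and set it flat on the middle of the drain board. The job was handed in at about 26 s.

- **Finding the foot:** I pushed a, c and d about 25–28 mm; they slid with roughly 2.3, 2.6 and 1.8 N. Foot b resisted with 9–15 N when pushed and then dragged by its stud, and ended up about 28 mm along the plate.
- **Placing:** I lowered b, tilted to the board's 15°, until its weight rested on the board, then opened the fingers and backed off.
- **Final checks:** The stud top is within about 1 mm of where a flat, centred foot should be. It had not visibly moved about 2 s after release and stands clear of the lip. The other three feet stand on the plate, and the top view shows the rest of the scene where it was.

**What did not match or went less well:**
- The glazed feet read above the 0.4–1 N given. The fingers touched the sloping part of the cup, so part of the push went downwards.
- For the same reason, b was briefly pressed down with up to about 14 N during its push and drag, despite the instruction not to bear down.
- b's drag was uneven, with the arm carrying most of its weight at times, so its force readings are not clean sliding values.

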